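Zero the piece counter and hold a flask down on the backstamp

ROBOT

A 6-joint arm with a two-finger parallel gripper is mounted at the origin on the work surface. World frame = base frame: x ahead of the robot, y to its left, z up, the work surface at z = 0. Lengths are in m, angles in rad, forces in N, time in s.
With the tool pointing down it reaches from about 0.325 to 0.775 m from the base axis. Payload 9.3 kg.
Tool frame: the origin (TCP) lies on the centre line of the jaws, within the pads' length; the fingertips stand 11 mm ahead of it and the grasp point (between the pads) lies 8 mm behind it (env.tcp_to_tips is the distance from the TCP to the fingertips, in m); z points along the fingers, x is the direction in which the jaws open and shut, and the axes are right-handed (so a half turn about z gives the same grasp; the last joint's range is limited). The gripper opens to 85 mm and grips with 20 to 120 N. Pads are 22 mm wide; open, the fingers measure 114 mm over their backs; the gripper's body (76 mm by 85 mm) begins 54 mm behind the grasp point. The pads swing forward as they close: fully open they stand 13 mm farther back than shut.
Start: joints at [-1.306, 0.259, 0.021, 1.334, 0, 1.418], TCP at [0.223, -0.503, 0.242] pointing down, gripper open.
Joint ranges: [-3.04, 3.04], [-0.91, 1.82], [-1.04, 1.36], [-1.92, 1.95], [-1.52, 1.45], [-3.14, 3.14]. Speed limits (rad/s): [2.22, 2.22, 2.79, 3.14, 3.14, 3.14].

INTERFACE

Orientations are given as [roll, pitch, yaw] about the fixed x, y, z axes, in that order (R = Rz(yaw) Ry(pitch) Rx(roll)).
In Python, from bench import env gives the robot as it stands.
- The arm moves only by the tool jog_arm, never from a script. Its argument "moves" is one flat list of numbers, 5 for each row, row after row: the shift along the tool's x, y, z in cm, then the turn about the tool's z in degrees, then the gripper command: -1 is fully open, 1 is shut, values between are in proportion. In form: [x, y, z, spin, hand, x, y, z, spin, hand, ...]. A call has 1 to 10 rows; each row shifts and turns the commanded pose from where the row before left it, along the tool's axes as they then stand; what a row does not reach is not made up. A row lasts 1/10 s, in which the tool goes at most 50 mm and 8.59 degrees, less where a joint would pass 70% of its speed; a pose out of reach is approached as far as the arm can. A call with a gripper value outside its range is refused whole. The fingers move at their own pace and stop on an object; the grip force is fixed at half the most. Time passes only in rows, so rows that do not move let the fingers close. It gives the time, the measured TCP pose, the force and the opening at its end, in the units of the state.
- env.observe(): the state, without advancing time (a new reading comes with each control period).
- env.get_image(name): name is "scene" or "top" or "wrist"; returns a dict with "pixels" (384x512x3 uint8, blue, green, red), "depth" (384x512 float32, m along the optical axis (not along the pixel's ray), 0 where there is no reading), "camera_matrix" (3x3 intrinsics, pixels), "dist_coeffs" ([k1, k2, p1, p2, k3] as OpenCV has them; the pictures are not rectified), "pose" (4x4, takes a point from camera to world coordinates). Camera axes: x right, y down, z forward; pixel columns grow to the right and rows downward; lengths in m; the calibration is good to about 2 mm. A picture is of the moment at which its call begins.
- env.job_done(): hands the job in, once; it reports no verdict.
The state is a dict: "time": time; "joints": joint angles; "qd": joint speeds; "joint_torque": joint torques, N m; "tool_pos": TCP position; "ee_rot": TCP orientation; "force": force on the tool from outside, world axes, zero at the start; "torque": the same for the moment, N m; "finger_gap": opening from 0.0 (shut) to 1.0 (fully open).
Only numpy, scipy, OpenCV 4.12 (cv2) and the standard library are available. Lean on these libraries where they do the work, as an engineer would, in place of code of your own. Each camera call takes 0.05 s, during which the arm holds its last target.

TASK

Start a new batch at the pottery's backstamp fixture: first turn the piece counter's reset knob back, anticlockwise, to its zero stop. Then stand the round bisque flask upright in the sprung ring cradle and press it straight down until its foot bears firmly on the stamp below; finish while still holding it pressed there, without letting go. Leave the jar, the bottle and the bowl where they stand.

Things in the scene. Friction and masses are not known exactly. Their poses are not given: they have to be found in the camera images.
- flask_center (a point): Centre, half-way up (57.5 mm above its underside), of the loose round flask of pale pinkish bisque pottery, 115 mm tall, 110 to 210 g, standing on a flat foot 30 mm across. Ball-shaped body 66 mm across, centred 35 mm above the underside; straight round neck 24 mm across from 68 to 115 mm above the underside: pick it by the neck, from above. z points up out of the neck.
- flask: The same flask; origin at the centre of the underside of its foot, z up along the neck.
- fixture: The stamping fixture, fixed to the table: grey base 130 x 130 x 22 mm, origin at the centre of its underside. Three steel guide posts with coil springs, 46 mm from its centre, tops 78 mm above the table, carry the level ring of the cradle; the stamp stands in the middle below the ring.
- cradle_seat (a point): Centre of the opening of the aluminium ring, level with its upper face, 67.5 mm above the table at rest; moves with the ring. Ring 70 mm outside, 50 mm inside, 10 mm thick. The flask's ball rests in the opening and centres itself: its underside then hangs 13.5 mm below the ring's upper face, 12 mm above the stamp, and the flask's centre is 44 mm above the ring's upper face.
- cradle (a joint): How far the ring is pressed down, m: 0 at rest (up), 0.018 at its lower limit. Its spring is preloaded with about 3.5 N, more than the flask weighs, and stiffens by 0.3 N per mm. The flask's foot meets the stamp at about 0.012; from there the stamp's cushion adds 1.5 N per mm. Pressed to 0.014 to 0.016 the foot bears firmly on it, at 10 to 15 N in all.
- stamp: The stamp: a dark rubber post 33 mm across in a steel collar, in the middle of the base below the ring; origin at its foot on the base (22 mm above the table), its face 20 mm higher (42 mm above the table). It is cushioned: under load it sinks 1 mm per 1.5 N, at most 5 mm.
- counter (a joint): Angle of the counter's reset knob, rad: 0 at its zero stop, growing clockwise seen from above, to 1.6. Bring it back to 0 by turning the knob anticlockwise seen from above. Light friction (0.03 N m); it stays where it is left.
- counter_box: The piece counter, fixed to the table: grey box 90 x 100 x 45 mm with a white dial on top and a window on its -x side; origin at the centre of its underside. At zero the knob's pointer stands at the long tick above the window side, beside a small steel stop pin.
- counter_grip (a point): Gripping point of the reset knob, on its vertical axis, 79 mm above the table, 7 mm below the top of the grip. Black knob with a bar grip 42 mm long, 14 mm wide, standing 30 mm clear above a 44 mm disc. The point's x axis lies along the bar and turns with the knob; the bar's -x end carries the white pointer mark.
- jar: Bystander: squat blue-grey glaze jar with a white cap, 60 mm across, 85 mm tall; origin at the centre of its underside.
- bottle: Bystander: slim cream bottle with a black cap, 44 mm across, 105 mm tall; origin at the centre of its underside.
- bowl: Bystander: bisque bowl, 110 mm across, 50 mm tall; origin at the centre of its underside.
Things that resemble listed ones, but are neither listed nor needed, are in the scene too. What is shaped like the flask but pink or purple is not meant.

How it is judged:
On the way, in this order (a step that is already met when the one before it is completed fails the run):
1. the counter's reset knob is back at its zero stop, with the cradle still up (value of joint counter below 0.08 rad and value of joint cradle below 0.004 m), for 0.2 s.
2. the flask stands upright in the ring and is pressed down onto the stamp (value of joint cradle above 0.01 m and contact force between flask and stamp above 1 N and horizontal distance between flask_center and cradle_seat below 0.01 m and angle between flask_center's own z axis and vertical below 0.14 rad), for 0.3 s.
At the end, for the whole second after the job is handed in: The fingers still hold the flask (over 3 N) pressed down in the ring: ring at least 10 mm below its rest, foot on the stamp with more than 1 N, flask within 10 mm of the ring's axis and within 8 degrees of upright; reset knob within 0.08 rad of its zero stop (all of step 2 and value of joint counter below 0.08 rad and contact force between the fingers and flask above 3 N); the arm keeps its last pose, push and grip.
It fails at once if the jar is moved more than 30 mm (distance of jar from where it was at the start of the episode above 0.03 m).
It fails at once if the bottle is moved more than 30 mm (distance of bottle from where it was at the start of the episode above 0.03 m).
It fails at once if the bowl is moved more than 30 mm (distance of bowl from where it was at the start of the episode above 0.03 m).
It also fails if it takes over 51 s, if anything falls off the work surface, if the arm or the gripper's body presses on something with over 40 N, if the wrist force passes 120 N, or if a joint passes its speed limit or range.

## Working session

There is one attempt and no reset: what is moved stays moved. The work goes in short steps, Python scripts to look and compute and a tool call to move; the robot and the scene stay as the last step left them, time stands still between calls to the robot, and variables do not carry over. Pictures are saved under pics/ and viewed, and the job is handed in when it is done.

Besides the shell and the picture viewer there is one more tool, called after "Call:" by a JSON object that holds its "name" and its "arguments". jog_arm: Moves the arm, as the interface text tells. Its arguments: {"type":"object","properties":{"moves":{"type":"array","items":{"type":"number"}}},"required":["moves"]}

```bash
mkdir -p pics
cat > h.py <<'E'
from bench import env
import numpy as np, cv2
def snap(n,f):
    i=env.get_image(n); cv2.imwrite(f'pics/{f}.png',i['pixels']); np.savez(f'pics/{f}.npz',**{k:np.array(v) for k,v in i.items()}); return i
def load(f): return np.load(f'pics/{f}.npz')
def p3(i,u,v,z=None,d=None):
    q=cv2.undistortPoints(np.array([[[u,v]]],float),i['camera_matrix'],i['dist_coeffs'])[0,0]
    r=np.array([q[0],q[1],1.]); T=i['pose']
    if z is not None:
        w=T[:3,:3]@r; s=(z-T[2,3])/w[2]; return T[:3,3]+s*w
    if d is None: d=i['depth'][int(round(v)),int(round(u))]
    return T[:3,:3]@(r*d)+T[:3,3]
E
python3 - <<'E'
from h import *
for n in ['scene','top','wrist']: snap(n,n+'0')
o=env.observe(); print(o); print(env.tcp_to_tips)
for n in ['scene0','top0','wrist0']: print(load(n)['pose'].round(3))
E
```

```text
{'time': 0.15, 'joints': array([-1.30559214e+00,  2.59071634e-01,  2.09561654e-02,  1.33370451e+00,
       -3.48134978e-06,  1.41819137e+00]), 'qd': array([ 0.0011688 , -0.00331433,  0.00205238,  0.0017764 , -0.00030112,
        0.00020189]), 'joint_torque': array([ 2.72268378e-03, -5.55974579e+01,  3.44660640e+01,  1.14218309e-02,
       -2.09323871e-04,  2.02765199e-05]), 'tool_pos': array([ 0.2231082 , -0.50250258,  0.24180818]), 'ee_rot': array([-3.14144049e+00,  1.01228679e-03, -1.15298710e+00]), 'force': array([0.05722414, 0.12554178, 0.72678668]), 'torque': array([-0.00802361, -0.03714892,  0.05685074]), 'finger_gap': 0.9979112125036934}
0.011
[[ 0.057  0.828 -0.558  1.268]
 [ 0.998 -0.043  0.038 -0.019]
 [ 0.008 -0.56  -0.829  1.114]
 [ 0.     0.     0.     1.   ]]
[[-0.024 -0.98   0.2    0.376]
 [-1.     0.023 -0.008  0.028]
 [ 0.003 -0.2   -0.98   1.03 ]
 [ 0.     0.     0.     1.   ]]
[[ 0.405 -0.87  -0.282  0.295]
 [-0.914 -0.386 -0.124 -0.469]
 [-0.001  0.308 -0.951  0.373]
 [ 0.     0.     0.     1.   ]]
```

View pics/scene0.png

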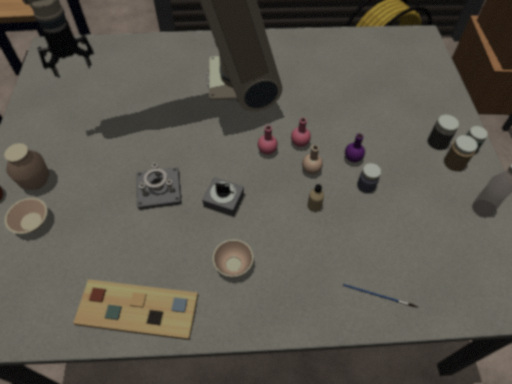

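View pics/top0.png

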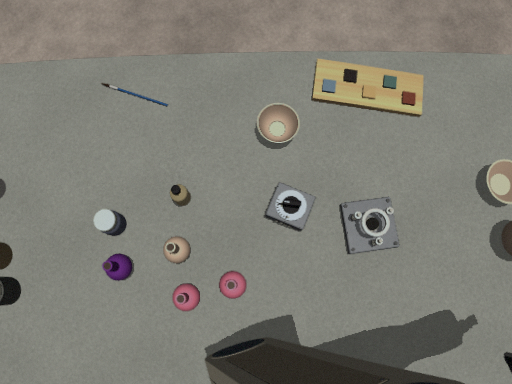

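View pics/wrist0.png

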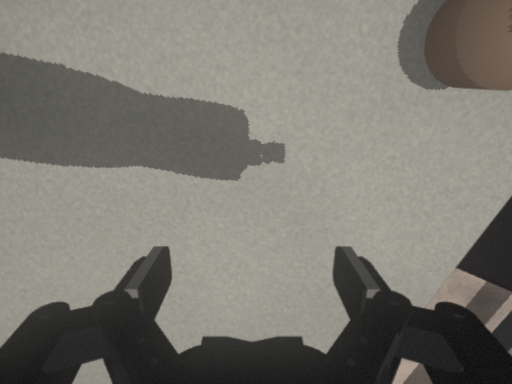

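The top view shows the pale flask at about (177,248), pink decoys at (186,297) and (232,284), the counter at (290,206) and the fixture at (371,225). I'll enlarge these.

Run:
```python
from h import *
i=load('top0')['pixels']
def c(x0,y0,w,h,s): return cv2.resize(i[y0:y0+h,x0:x0+w],None,fx=s,fy=s,interpolation=cv2.INTER_CUBIC)
cv2.imwrite('pics/c1.png',c(255,170,150,100,5)); cv2.imwrite('pics/c2.png',c(90,170,150,110,5))
```

```text
(no output)
```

View pics/c1.png

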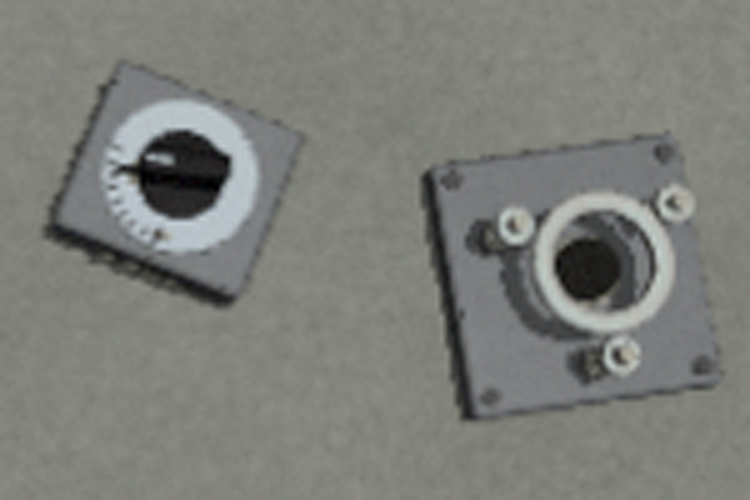

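View pics/c2.png

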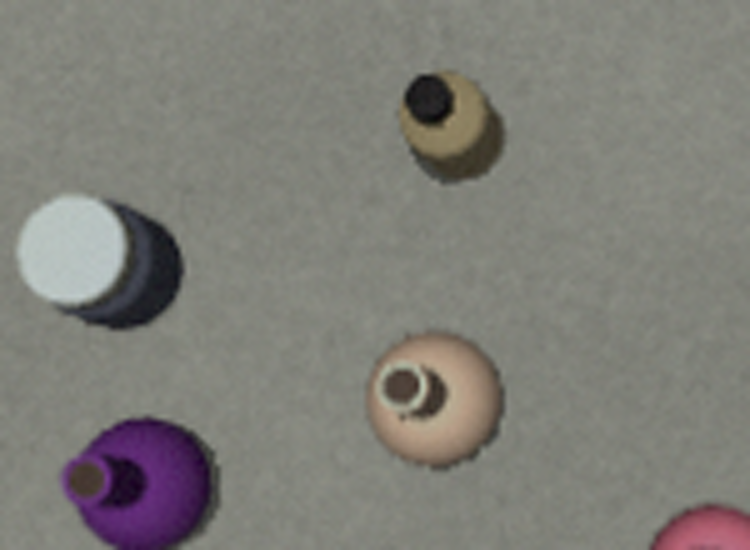

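The pointer is at about crop (118,170), or image (279,204). The zero tick and pin are at crop (160,235), on the lower side facing the robot. Next I'll measure using depth.

```bash
cat >> h.py <<'E'
def cloud(i):
    h,w=i['depth'].shape
    u,v=np.meshgrid(np.arange(w),np.arange(h))
    q=cv2.undistortPoints(np.stack([u,v],-1).reshape(-1,1,2).astype(float),i['camera_matrix'],i['dist_coeffs']).reshape(h,w,2)
    d=i['depth'][...,None]
    P=np.concatenate([q*d,d],-1)@i['pose'][:3,:3].T+i['pose'][:3,3]
    P[i['depth']==0]=np.nan
    return P
def circ(xy):
    A=np.c_[2*xy,np.ones(len(xy))]; s=np.linalg.lstsq(A,(xy**2).sum(1),rcond=None)[0]
    return s[:2],np.sqrt(s[2]+s[0]**2+s[1]**2)
E
python3 - <<'E'
from h import *
i=load('top0'); P=cloud(i)
f=lambda u,v,z:print((u,v),z,p3(i,u,v,z=z).round(4), 'depthP',P[int(v),int(u)].round(4))
cx=lambda a,b:(255+a/5,170+b/5); c2=lambda a,b:(90+a/5,170+b/5)
# ring outer circle crop centre
print('ring'); f(*cx(605,263),.0675)
print('ring pts',[p3(i,*cx(*a),z=.0675)[:2].round(4) for a in [(533,263),(677,263),(605,192),(605,334)]])
print('knob disc/dial'); f(*cx(182,175),.045)
print('pointer',); f(*cx(118,170),.047)
print('pin'); f(*cx(160,235),.045); 
for a in [(120,65),(305,135),(232,295),(50,228)]: f(*cx(*a),.045)
print('flask neck'); f(*c2(404,386),.115); print('ball'); f(*c2(435,400),.035)
print('bottle'); f(*c2(428,100),.105); print('jar'); f(*c2(72,251),.085)
f(186-4,297,.115); f(279,124,0.05); 
for n in [(240,200,340,220,'knob')]:
    R=P[175:240,255:325].reshape(-1,3); m=R[(R[:,2]>.078)&(R[:,2]<.095)]; print(len(m),m.mean(0)); 
    e,vv=np.linalg.eigh(np.cov(m[:,:2].T)); print(np.sqrt(e*12),np.degrees(np.arctan2(vv[1,1],vv[0,1])))
R=P[190:250,335:405].reshape(-1,3); m=R[(R[:,2]>.063)&(R[:,2]<.071)]; print('ring',len(m),circ(m[:,:2]),np.median(m[:,2]))
R=P[230:265,155:195].reshape(-1,3); m=R[(R[:,2]>.108)&(R[:,2]<.12)]; print('neck',len(m),m.mean(0))
E
```

```text
ring
(376.0, 222.6) 0.0675 [ 0.4983 -0.2702  0.0675] depthP [ 0.503  -0.2782  0.0422]
ring pts [array([ 0.4992, -0.2351]), array([ 0.4972, -0.3056]), array([ 0.5327, -0.273 ]), array([ 0.4642, -0.2675])]
knob disc/dial
(291.4, 205.0) 0.045 [ 0.5501 -0.0706  0.045 ] depthP [ 0.5434 -0.0659  0.0827]
pointer
(278.6, 204.0) 0.047 [ 0.553  -0.0391  0.047 ] depthP [ 0.5531 -0.0377  0.0468]
pin
(287.0, 217.0) 0.045 [ 0.5207 -0.0586  0.045 ] depthP [ 0.5205 -0.0585  0.0461]
(279.0, 183.0) 0.045 [ 0.6061 -0.0422  0.045 ] depthP [ 0.6062 -0.0422  0.0448]
(316.0, 197.0) 0.045 [ 0.5686 -0.1322  0.045 ] depthP [ 0.5772 -0.1393  0.0014]
(301.4, 229.0) 0.045 [ 0.4904 -0.0924  0.045 ] depthP [ 0.4908 -0.0918  0.0425]
(265.0, 215.6) 0.045 [ 0.5254 -0.0051  0.045 ] depthP [ 0.5335 -0.0066  0.002 ]
flask neck
(170.8, 247.2) 0.115 [0.448  0.2101 0.115 ] depthP [0.4487 0.2125 0.112 ]
ball
(177.0, 250.0) 0.035 [0.4473 0.2108 0.035 ] depthP [0.4435 0.2011 0.0878]
bottle
(175.6, 190.0) 0.105 [0.5811 0.2027 0.105 ] depthP [0.5805 0.2036 0.1078]
jar
(104.4, 220.2) 0.085 [0.5166 0.3759 0.085 ] depthP [0.5174 0.3777 0.0827]
(182, 297) 0.115 [0.3382 0.1845 0.115 ] depthP [0.3382 0.1844 0.1155]
(279, 124) 0.05 [ 0.7593 -0.0476  0.05  ] depthP [ 0.7763 -0.051   0.0066]
103 [ 0.549261   -0.06841205  0.0848843 ]
[0.01450729 0.03990363] 81.8122448284947
ring 436 (array([ 0.49974238, -0.26817873]), np.float64(0.034852592030497044)) 0.06711973600833426
neck 87 [0.44883737 0.21143371 0.11481713]
```

Call:
{"name": "jog_arm", "arguments": {"moves": [-2.2,-3.95,0,0,-1,-2.2,-3.95,0,0,-1,-2.2,-3.95,0,0,-1,-2.2,-3.95,0,0,-1,-2.2,-3.95,0,0,-1,-2.2,-3.95,0,0,-1,-2.2,-3.95,0,0,-1,-2.2,-3.95,0,0,-1,-2.2,-3.95,0,0,-1,-2.2,-3.95,0,0,-1]}}

```text
time: 1.15
tool_pos: [0.4957, -0.1396, 0.2422]
ee_rot: [3.142, 0.0, -1.153]
force: [0.9, -0.3, -0.3]
finger_gap: 1.0
```

Call:
{"name": "jog_arm", "arguments": {"moves": [-2.2,-3.95,0,0,-1,-2.2,-3.95,0,0,-1,0,0,0,-8,-1,0,0,0,-8,-1,0,0,0,-8,-1,0,0,0,-8,-1,0,0,0,-8,-1,0,0,0,-8,-1,0,0,0,-8,-1,0,0,0,0,-1]}}

```text
time: 2.15
tool_pos: [0.5492, -0.069, 0.242]
ee_rot: [-3.142, 0.001, -0.174]
force: [1.0, 0.7, -0.0]
finger_gap: 0.998
```

```bash
cat >> h.py <<'E'
def go(x,y,z,yawdeg=None):
    o=env.observe(); p=o['tool_pos']; yw=o['ee_rot'][2]; d=np.array([x,y,z])-p
    c,s=np.cos(yw),np.sin(yw)
    print('t',round(o['time'],2),'pos',p.round(4),'rpy',np.degrees(o['ee_rot']).round(2),'F',o['force'].round(1),'gap',round(o['finger_gap'],3),'j',np.array(o['joints']).round(2))
    print('tool cm',round(100*(c*d[0]+s*d[1]),2),round(100*(s*d[0]-c*d[1]),2),round(-100*d[2],2),'spin',None if yawdeg is None else round(np.degrees(yw)-yawdeg,2))
E
python3 - <<'E'
from h import *
go(.5487,-.0685,.16,-9); i=snap('wrist','w1')
E
```

```text
t 2.15 pos [ 0.5492 -0.069   0.242 ] rpy [-1.80e+02  3.00e-02 -9.94e+00] F [ 1.   0.7 -0. ] gap 0.998 j [-0.28  0.26  0.03  1.34 -0.    1.47]
tool cm -0.05 -0.05 8.2 spin -0.94
```

View pics/w1.png

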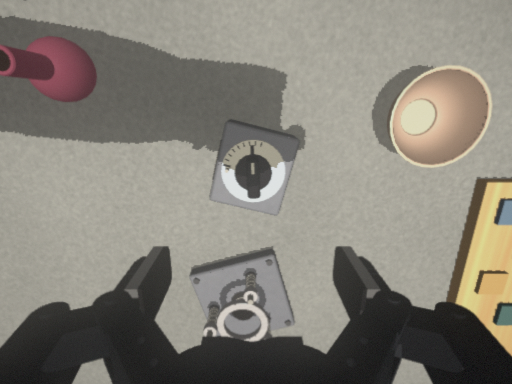

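The wrist view shows the knob at about (253,172), with the bar vertical in the picture and the pointer toward the top. Bar alignment looks good. I'll refine it from wrist depth.

Run:
```python
from h import *
i=load('w1'); P=cloud(i)
R=P[130:215,220:290].reshape(-1,3); m=R[(R[:,2]>.080)&(R[:,2]<.095)]; print(len(m),m.mean(0),m[:,:2].min(0),m[:,:2].max(0)); 
e,vv=np.linalg.eigh(np.cov(m[:,:2].T)); print(np.sqrt(e*12),np.degrees(np.arctan2(vv[1,1],vv[0,1])))
print('ptr',p3(i,253,150,z=.047))
R=P[235:345,185:300].reshape(-1,3); m=R[(R[:,2]>.063)&(R[:,2]<.071)]; print('ring',len(m),circ(m[:,:2]),np.median(m[:,2]))
c=cv2.resize(i['pixels'][110:220,200:310],None,fx=5,fy=5,interpolation=cv2.INTER_CUBIC); cv2.imwrite('pics/c3.png',c)
```

```text
489 [ 0.55020106 -0.06575123  0.08541928] [ 0.54101322 -0.08764256] [ 0.5588666  -0.04568464]
[0.01369172 0.04126297] 82.5302463737342
ptr [ 0.55504358 -0.04197658  0.047     ]
ring 1101 (array([ 0.49837659, -0.26155821]), np.float64(0.03391576294372132)) 0.06688205075307224
```

View pics/c3.png

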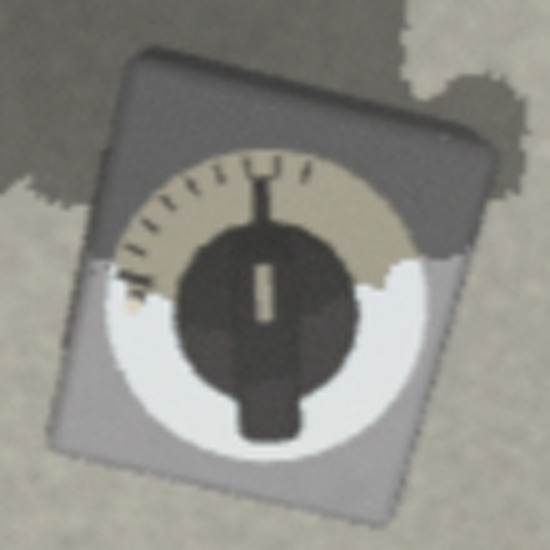

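Call:
{"name": "jog_arm", "arguments": {"moves": [0,-0.2,4,-2,-1,0,0,4,0,-1,0,0,4,0,-0.3,0,0,3,0,-0.3,0,0,1.8,0,-0.3,0,0,0,0,1,0,0,0,0,1,0,0,0,0,1,0,0,0,0,1,0,0,0,0,1]}}

```text
time: 3.2
tool_pos: [0.5505, -0.0673, 0.0757]
ee_rot: [3.141, -0.003, -0.141]
force: [0.3, 0.7, 7.4]
finger_gap: 0.15
```

Run:
```python
from h import *
go(.5495,-.067,.074,154-90); i=snap('wrist','w2')
```

```text
t 3.2 pos [ 0.5505 -0.0673  0.0757] rpy [ 1.7998e+02 -1.6000e-01 -8.0900e+00] F [0.3 0.7 7.4] gap 0.15 j [-0.27  0.37 -0.27  0.93  0.    1.44]
tool cm -0.1 -0.02 0.17 spin -72.09
```

View pics/w2.png

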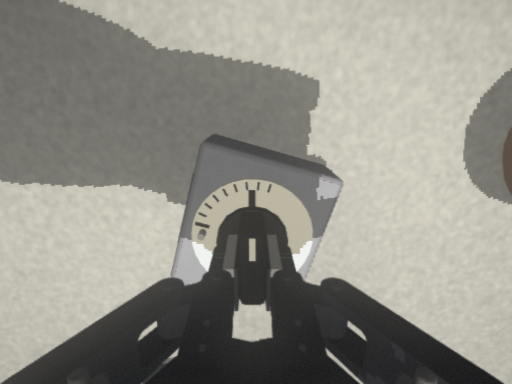

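Call:
{"name": "jog_arm", "arguments": {"moves": [0,0,-0.2,0,1,0,0,0,-7,1,0,0,0,-7,1,0,0,0,-7,1,0,0,0,-7,1,0,0,0,-7,1,0,0,0,-7,1,0,0,0,-7,1,0,0,0,-7,1,0,0,0,-7,1]}}

```text
time: 4.25
tool_pos: [0.5493, -0.0678, 0.0758]
ee_rot: [-3.141, 0.002, 0.963]
force: [0.4, -4.4, -8.0]
finger_gap: 0.153
```

Call:
{"name": "jog_arm", "arguments": {"moves": [0,0,0,-5,1,0,0,0,-3,1,0,0,0,0,1]}}

```text
time: 4.55
tool_pos: [0.5492, -0.0679, 0.0758]
ee_rot: [-3.141, 0.002, 1.099]
force: [0.2, -4.7, -9.0]
finger_gap: 0.147
```

Run:
```python
from h import *
go(.5495,-.067,.074,154-90); print(env.observe()['torque']);i=snap('wrist','w3')
c=cv2.resize(i['pixels'][130:330,150:380],None,fx=3,fy=3,interpolation=cv2.INTER_CUBIC); cv2.imwrite('pics/c4.png',c)
```

```text
t 4.55 pos [ 0.5492 -0.0679  0.0758] rpy [-1.7997e+02  1.1000e-01  6.2990e+01] F [ 0.2 -4.7 -9. ] gap 0.147 j [-0.27  0.37 -0.27  0.94 -0.    0.2 ]
tool cm 0.09 -0.02 0.18 spin -1.01
[-1.07817168 -0.20396143  0.03321594]
```

View pics/c4.png

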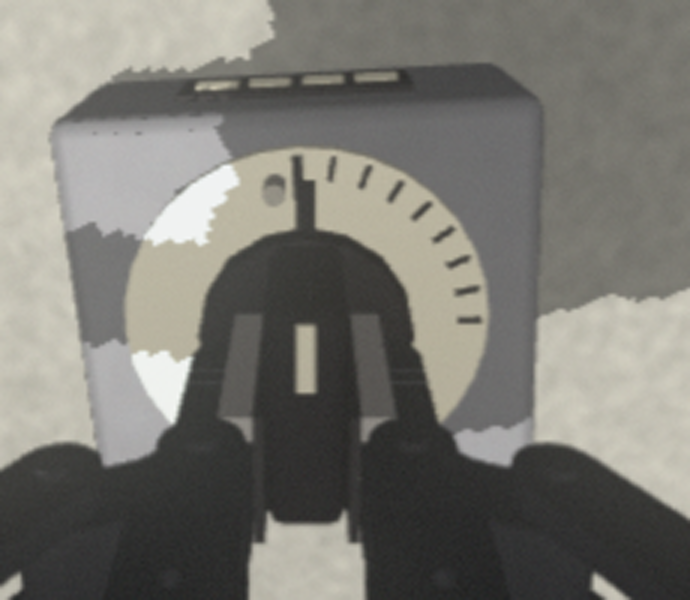

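The pointer at crop (305,205) is just short of the long tick at (297,165), with the stop pin at (273,190). I'll turn a little more, until the torque rises.

Call:
{"name": "jog_arm", "arguments": {"moves": [0,0,0,-2,1,0,0,0,-2,1,0,0,0,-1,1,0,0,0,0,1,0,0,0,0,1]}}

```text
time: 5.1
tool_pos: [0.5492, -0.068, 0.0759]
ee_rot: [-3.141, 0.002, 1.183]
force: [0.3, -4.5, -8.0]
finger_gap: 0.148
```

Run:
```python
from h import *
go(.5495,-.067,.074,154-90); print(env.observe()['torque']);i=snap('wrist','w4')
c=cv2.resize(i['pixels'][130:330,150:380],None,fx=3,fy=3,interpolation=cv2.INTER_CUBIC); cv2.imwrite('pics/c5.png',c)
```

```text
t 5.1 pos [ 0.5492 -0.068   0.0759] rpy [-1.7996e+02  9.0000e-02  6.7760e+01] F [ 0.3 -4.5 -8. ] gap 0.148 j [-0.27  0.37 -0.27  0.94 -0.    0.11]
tool cm 0.1 -0.01 0.19 spin 3.76
[-1.06343244 -0.16200662 -1.33120993]
```

View pics/c5.png

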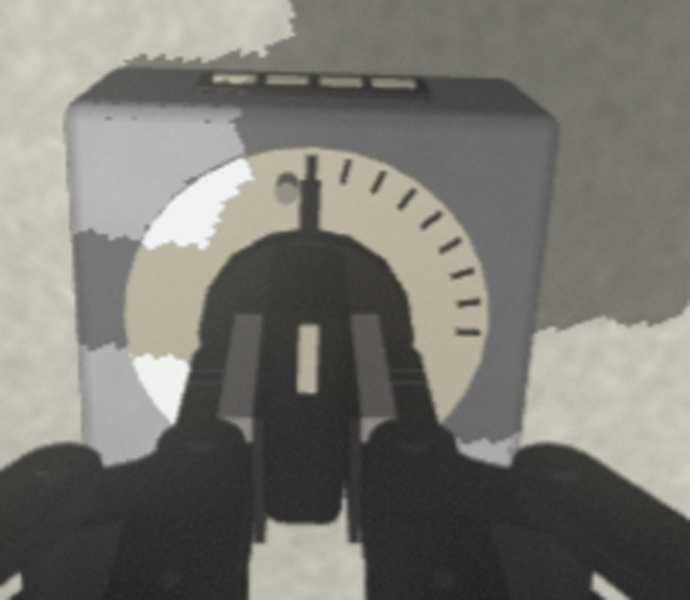

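Call:
{"name": "jog_arm", "arguments": {"moves": [0,0,0,0,-1,0,0,0,0,-1,0,0,0,0,-1,0,0,0,0,-1,0,0,-3,0,-1,0,0,-4,0,-1,0,0,-4.5,0,-1,0,0,-4.5,0,-1,0,0,0,0,-1]}}

```text
time: 6.05
tool_pos: [0.5516, -0.0674, 0.2427]
ee_rot: [3.132, -0.001, 1.186]
force: [0.6, -0.3, 0.2]
finger_gap: 0.996
```

Run:
```python
from h import *
go(.4485,.211,.235,68); i=snap('wrist','w5')
c=cv2.resize(i['pixels'][110:260,170:350],None,fx=4,fy=4,interpolation=cv2.INTER_CUBIC); cv2.imwrite('pics/c6.png',c)
```

```text
t 6.05 pos [ 0.5516 -0.0674  0.2427] rpy [ 1.7943e+02 -7.0000e-02  6.7960e+01] F [ 0.6 -0.3  0.2] gap 0.996 j [-0.27  0.26  0.03  1.33  0.    0.11]
tool cm 21.94 -20.0 0.77 spin -0.04
```

View pics/c6.png

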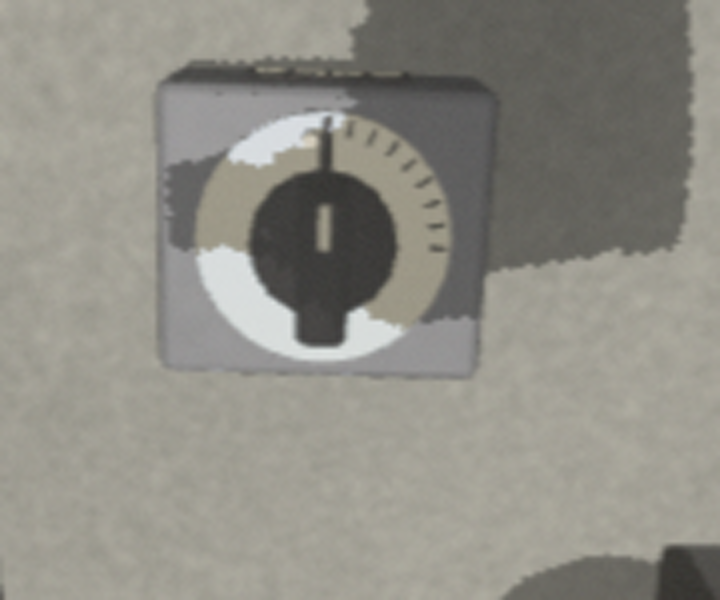

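The pointer stayed on the long tick, crop (325,125). Next, moving over to the flask.

Call:
{"name": "jog_arm", "arguments": {"moves": [2.7,-2.5,0,0,-1,2.7,-2.5,0,0,-1,2.7,-2.5,0,0,-1,2.7,-2.5,0,0,-1,2.7,-2.5,0,0,-1,2.7,-2.5,0,0,-1,2.7,-2.5,0,0,-1,2.9,-2.5,0,0,-1,0,0,0,0,-1]}}

```text
time: 7.0
tool_pos: [0.4441, 0.2132, 0.2354]
ee_rot: [-3.14, 0.0, 1.19]
force: [0.2, 0.0, 1.4]
finger_gap: 1.0
```

Run:
```python
from h import *
i=snap('wrist','w6'); P=cloud(i)
m=P.reshape(-1,3); m=m[(m[:,2]>.108)&(m[:,2]<.12)&(abs(m[:,0]-.4485)<.025)&(abs(m[:,1]-.211)<.025)]; print(len(m),m.mean(0),(m.min(0)+m.max(0))/2,np.ptp(m,axis=0))
m=P.reshape(-1,3); m=m[(m[:,2]>.02)&(m[:,2]<.062)&(abs(m[:,0]-.4485)<.04)&(abs(m[:,1]-.211)<.04)]
A=np.c_[2*m,np.ones(len(m))]; s=np.linalg.lstsq(A,(m**2).sum(1),rcond=None)[0]; print('ball',len(m),s[:3],np.sqrt(s[3]+s[:3]@s[:3]))
go(.4485,.211,.1,68)
```

```text
512 [0.4474421  0.21348489 0.11483286] [0.44830655 0.21320235 0.11269148] [0.02337192 0.02351247 0.00900301]
ball 1306 [0.44871441 0.21303991 0.03541419] 0.03258472512709255
t 7.05 pos [0.445  0.2117 0.2355] rpy [-1.7994e+02  4.0000e-02  6.8150e+01] F [ 0.7  0.3 -0.5] gap 0.998 j [ 0.27  0.16 -0.12  1.29  0.    0.65]
tool cm 0.07 0.35 13.55 spin 0.15
```

View pics/w6.png

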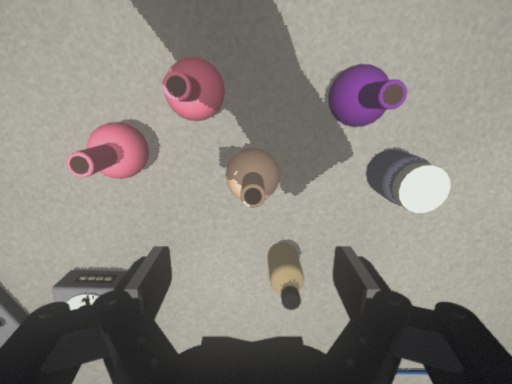

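The flask is at (253,180), its neck centred between the jaws, with nothing in the fingers' path. Descending.

Call:
{"name": "jog_arm", "arguments": {"moves": [0.2,0.3,3,0,-1,0,0,3.5,0,-1,0,0,3.5,0,-1,0,0,3,0,-1,0,0,1.7,0,-1,0,0,0,0,-1,0,0,0,0,0,0,0,0,0,0]}}

```text
time: 7.85
tool_pos: [0.4505, 0.2106, 0.0903]
ee_rot: [3.14, -0.001, 1.185]
force: [0.7, -0.0, 0.1]
finger_gap: 0.694
```

Run:
```python
from h import *
i=snap('wrist','w7'); go(.4485,.2125,.088,68)
```

```text
t 7.9 pos [0.4504 0.2107 0.0903] rpy [ 1.7991e+02 -6.0000e-02  6.7920e+01] F [-0.5 -0.3  0.6] gap 0.606 j [ 0.27  0.27 -0.38  0.92 -0.    0.65]
tool cm 0.09 -0.25 0.23 spin -0.08
```

View pics/w7.png

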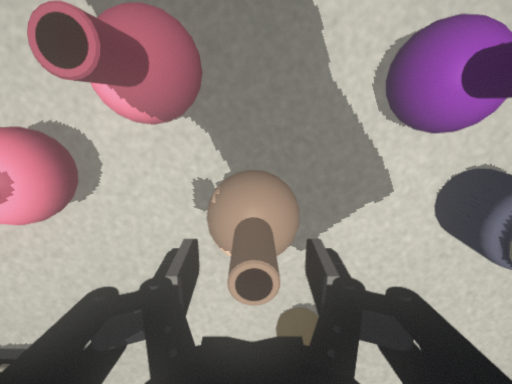

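Call:
{"name": "jog_arm", "arguments": {"moves": [0.1,-0.2,0.2,0,0,0,0,0,0,0,0,0,0,0,1,0,0,0,0,1,0,0,0,0,1,0,0,0,0,1,0,0,0,0,1,0,0,0,0,1]}}

```text
time: 8.7
tool_pos: [0.4483, 0.2125, 0.0877]
ee_rot: [3.141, -0.0, 1.186]
force: [-1.4, 0.6, 4.8]
finger_gap: 0.265
```

Call:
{"name": "jog_arm", "arguments": {"moves": [0,0,-2,0,1,0,0,-4,0,1,0,0,-4,0,1,0,0,-4,0,1,0,0,-2,0,1,0,0,0,0,1,0,0,0,0,1]}}

```text
time: 9.4
tool_pos: [0.4481, 0.2124, 0.2467]
ee_rot: [-3.141, 0.0, 1.186]
force: [0.6, -0.0, -1.8]
finger_gap: 0.262
```

Run:
```python
from h import *
i=snap('wrist','w8'); go(.4997,-.268,.25,0);  snap('top','t2');P=cloud(i)
m=P[200:290,200:310].reshape(-1,3); z=m[:,2]; print(np.nanmax(z))
```

```text
t 9.45 pos [0.4478 0.2123 0.246 ] rpy [-1.7992e+02  6.0000e-02  6.7940e+01] F [ 0.7  0.3 -1.6] gap 0.269 j [ 0.27  0.17 -0.09  1.32 -0.    0.66]
tool cm -42.57 22.86 -0.4 spin 67.94
0.2893366348779754
```

View pics/w8.png

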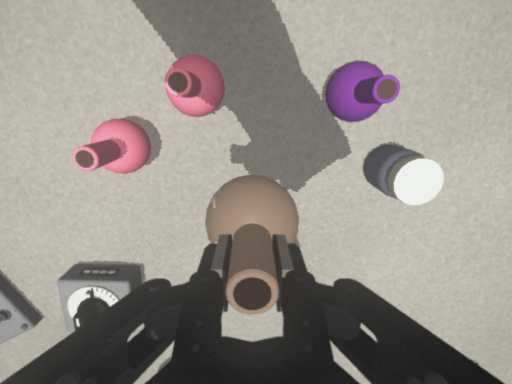

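View pics/t2.png

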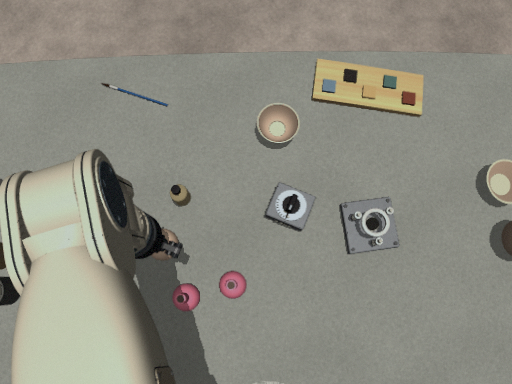

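The flask is held upright, its neck at about (252,280) between the pads. The top view shows the pointer at zero and the bystanders untouched. Carrying it toward the fixture.

Call:
{"name": "jog_arm", "arguments": {"moves": [-3.9,2.1,0,0,1,-3.9,2.1,0,0,1,-3.9,2.1,0,0,1,-3.9,2.1,0,0,1,-3.9,2.1,0,0,1,-3.9,2.1,0,0,1,-3.9,2.1,0,0,1,-3.9,2.1,0,0,1,-3.9,2.1,0,0,1,0,0,0,0,1]}}

```text
time: 10.5
tool_pos: [0.4915, -0.1884, 0.245]
ee_rot: [-3.139, 0.001, 1.181]
force: [-0.2, 0.6, -1.8]
finger_gap: 0.265
```

Run:
```python
from h import *
i=snap('wrist','w9'); go(.4997,-.268,.25,0)
```

```text
t 10.55 pos [ 0.4911 -0.1861  0.2452] rpy [-1.7981e+02 -2.0000e-02  6.7720e+01] F [-0.4 -0.3 -1.8] gap 0.264 j [-0.52  0.22 -0.03  1.33 -0.   -0.13]
tool cm -7.25 3.9 -0.48 spin 67.72
```

View pics/w9.png

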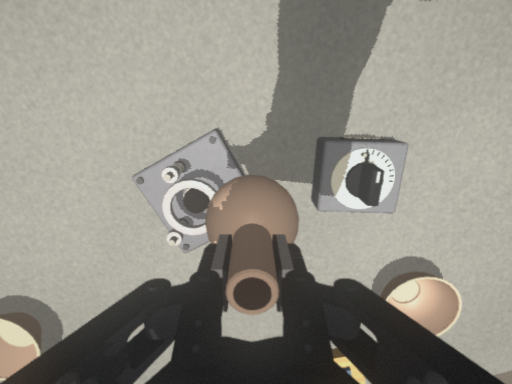

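Run:
```python
from h import *
i=load('w9'); P=cloud(i)
m=P[165:245,155:225].reshape(-1,3); m=m[(m[:,2]>.063)&(m[:,2]<.071)]
c=np.array([.4997,-.268])
for k in range(5):
    s=m[(np.hypot(*(m[:,:2]-c).T)<.037)&(np.hypot(*(m[:,:2]-c).T)>.022)]
    f=lambda p:np.hypot(s[:,0]-p[0],s[:,1]-p[1])-.030
    from scipy.optimize import least_squares
    c=least_squares(lambda p:np.maximum(abs(f(p))-.005,0)+0.01*f(p),c).x
print(len(s),c,np.median(s[:,2]))
i=load('top0'); P=cloud(i); m=P[190:250,335:405].reshape(-1,3); m=m[(m[:,2]>.063)&(m[:,2]<.071)];c=np.array([.4997,-.268])
for k in range(5):
    s=m[(np.hypot(*(m[:,:2]-c).T)<.037)&(np.hypot(*(m[:,:2]-c).T)>.022)]
    c=least_squares(lambda p:np.maximum(abs(np.hypot(s[:,0]-p[0],s[:,1]-p[1])-.030)-.005,0)+0.01*f(p)[:1],c).x
print(len(s),c,np.median(s[:,2]))
```

```text
1030 [ 0.50002523 -0.26794405] 0.06733704264331208
323 [ 0.49963674 -0.26830608] 0.06707969984889162
```

Call:
{"name": "jog_arm", "arguments": {"moves": [-3.6,1.9,0,0,1,-3.6,1.9,0,0,1,0,0,0,0,1,0,0,0,0,1,0,0,0,0,1]}}

```text
time: 11.05
tool_pos: [0.4995, -0.2635, 0.2468]
ee_rot: [-3.14, -0.001, 1.187]
force: [-0.2, -0.7, -0.7]
finger_gap: 0.265
```

Run:
```python
from h import *
go(.4997,-.268,.16,0)
```

```text
t 11.05 pos [ 0.4995 -0.2635  0.2468] rpy [-1.7993e+02 -4.0000e-02  6.7990e+01] F [-0.2 -0.7 -0.7] gap 0.265 j [-0.63  0.28  0.07  1.36  0.   -0.25]
tool cm -0.41 0.19 8.68 spin 67.99
```

Call:
{"name": "jog_arm", "arguments": {"moves": [-0.4,0.2,2,0,1,0,0,3,0,1,0,0,2.5,0,1,0,0,1.5,0,1,0,0,0.8,0,1,0,0,0,0,1,0,0,0,0,1]}}

```text
time: 11.75
tool_pos: [0.5004, -0.2689, 0.1501]
ee_rot: [3.141, 0.0, 1.186]
force: [1.0, 0.5, -0.9]
finger_gap: 0.27
```

Run:
```python
from h import *
go(.4997,-.268,.1417,0); i=snap('scene','s2'); snap('wrist','w10')
c=cv2.resize(i['pixels'][130:220,120:220],None,fx=6,fy=6,interpolation=cv2.INTER_CUBIC); cv2.imwrite('pics/c7.png',c)
```

```text
t 11.75 pos [ 0.5004 -0.2689  0.1501] rpy [1.7994e+02 1.0000e-02 6.7980e+01] F [ 1.   0.5 -0.9] gap 0.27 j [-0.64  0.33 -0.12  1.12  0.   -0.26]
tool cm 0.06 -0.1 0.84 spin 67.98
```

View pics/c7.png

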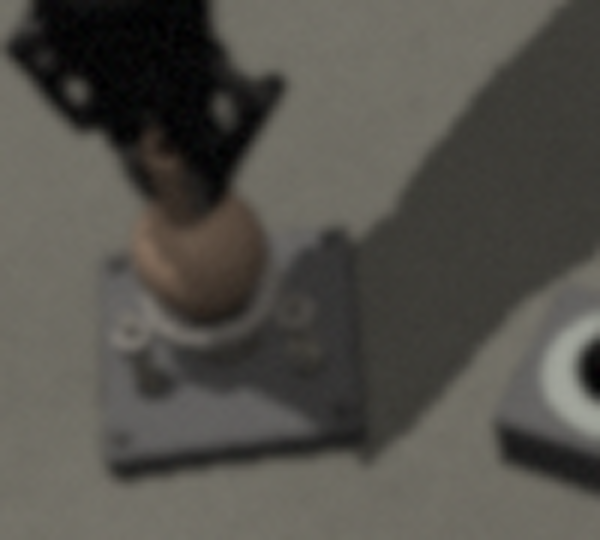

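View pics/w10.png

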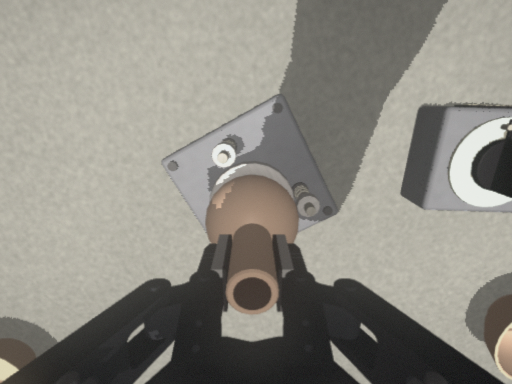

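The ball is centred over the ring, at scene crop (200,300). Pressing down in small steps, watching the force.

Call:
{"name": "jog_arm", "arguments": {"moves": [0.05,-0.1,0.4,0,1,0,0,0.3,0,1,0,0,0.2,0,1,0,0,0,0,1,0,0,0,0,1]}}

```text
time: 12.35
tool_pos: [0.4995, -0.2687, 0.1406]
ee_rot: [3.141, 0.0, 1.186]
force: [0.8, 0.1, 2.1]
finger_gap: 0.264
```

Call:
{"name": "jog_arm", "arguments": {"moves": [0,0,0.3,0,1,0,0,0.3,0,1,0,0,0.3,0,1,0,0,0,0,1,0,0,0,0,1]}}

```text
time: 12.85
tool_pos: [0.4995, -0.2687, 0.1314]
ee_rot: [3.141, 0.0, 1.186]
force: [2.0, -0.7, 4.6]
finger_gap: 0.264
```

Run:
```python
from h import *
go(.4998,-.268,.127,0); print(env.observe()['torque'])
```

```text
t 12.85 pos [ 0.4995 -0.2687  0.1314] rpy [1.7997e+02 1.0000e-02 6.7940e+01] F [ 2.  -0.7  4.6] gap 0.264 j [-0.64  0.34 -0.15  1.08 -0.   -0.26]
tool cm 0.07 0.0 0.44 spin 67.94
[-0.31493051 -0.41874123 -0.03337672]
```

Call:
{"name": "jog_arm", "arguments": {"moves": [0,0,0.2,0,1,0,0,0.1,0,1,0,0,0.1,0,1,0,0,0,0,1,0,0,0,0,1,0,0,0,0,1]}}

```text
time: 13.45
tool_pos: [0.4996, -0.2687, 0.128]
ee_rot: [3.14, 0.0, 1.186]
force: [0.8, -1.8, 8.4]
finger_gap: 0.265
```

Run:
```python
from h import *
go(.4998,-.268,.127,0)
```

```text
t 13.45 pos [ 0.4996 -0.2687  0.128 ] rpy [1.7992e+02 2.0000e-02 6.7940e+01] F [ 0.8 -1.8  8.4] gap 0.265 j [-0.64  0.34 -0.16  1.07 -0.   -0.26]
tool cm 0.07 -0.01 0.1 spin 67.94
```

Call:
{"name": "jog_arm", "arguments": {"moves": [0,0,0.1,0,1,0,0,0.05,0,1,0,0,0,0,1,0,0,0,0,1,0,0,0,0,1,0,0,0,0,1,0,0,0,0,1]}}

```text
time: 14.15
tool_pos: [0.4997, -0.2687, 0.1268]
ee_rot: [3.14, 0.0, 1.186]
force: [0.6, -1.0, 11.1]
finger_gap: 0.267
```

Run:
```python
from h import *
go(.4998,-.268,.127,0); i=snap('top','t3'); snap('wrist','w11'); snap('scene','s3'); go(.4998,-.268,.127,0)
P=cloud(i); m=P[190:250,335:405].reshape(-1,3); m=m[(m[:,2]>.045)&(m[:,2]<.072)]; d=np.hypot(m[:,0]-.4998,m[:,1]+.268); m=m[(d>.027)&(d<.034)]; print(len(m),np.median(m[:,2]) if len(m) else 0)
P=cloud(load('w11')); m=P.reshape(-1,3); m=m[(m[:,2]>.045)&(m[:,2]<.072)]; d=np.hypot(m[:,0]-.4998,m[:,1]+.268); m=m[(d>.03)&(d<.034)]; print(len(m),np.median(m[:,2]) if len(m) else 0)
```

```text
t 14.15 pos [ 0.4997 -0.2687  0.1268] rpy [1.799e+02 2.000e-02 6.794e+01] F [ 0.6 -1.  11.1] gap 0.267 j [-0.64  0.34 -0.16  1.07  0.   -0.26]
tool cm 0.07 -0.02 -0.02 spin 67.94
t 14.3 pos [ 0.4997 -0.2687  0.1268] rpy [1.799e+02 2.000e-02 6.794e+01] F [ 1.3 -0.7 11.3] gap 0.268 j [-0.64  0.34 -0.16  1.07  0.   -0.26]
tool cm 0.07 -0.02 -0.02 spin 67.94
106 0.0524010277615829
598 0.052964584450367475
```

View pics/t3.png

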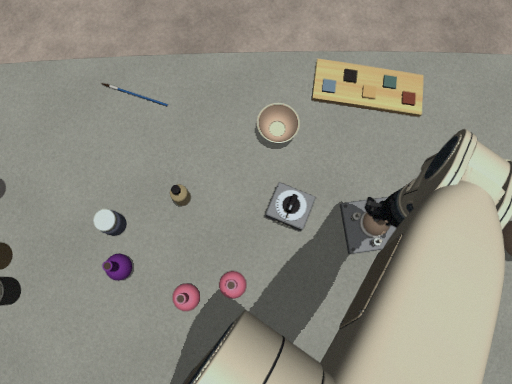

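View pics/w11.png

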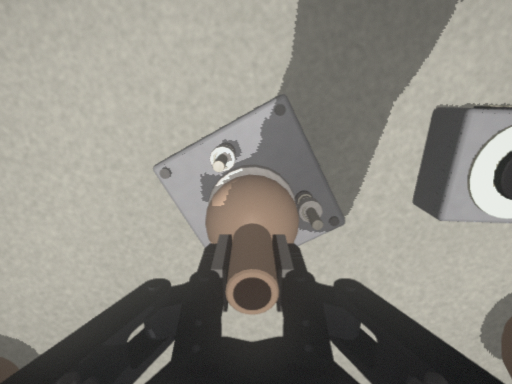

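The ring's upper face is now at 52.4–53.0 mm, so it is pressed down about 15 mm. The total push is about 13 N and the flask is upright and centred. Knob and bystanders are unchanged, so I'm handing in.

```bash
python3 -c "
from bench import env; print(env.job_done())"
```

```text
the job is handed in; nothing more can be done
None
```

I turned the reset knob anticlockwise to its zero stop, then stood the flask in the cradle and pressed it onto the stamp. I handed the job in at about 14.3 s with the fingers still gripping it.

- **Knob:** the stop pushed back with 1.3 N m. After I let go, the wrist picture showed the pointer on the long tick. Later top views showed it unchanged.
- **Press:** the ring's upper face measured 52.4–53.0 mm, which is about 15 mm below rest. The force reading was 11 N, about 13 N once the flask's weight is added back. That agrees with the spring and cushion figures and puts roughly 5 N on the stamp.
- **Flask:** the tool was within 0.1° of vertical and about 1 mm from the ring's axis. The flask was still between the pads, with the gripper opening unchanged.
- **Bystanders:** the jar, bottle and bowl look unmoved in the last top view.

No check failed. Depth readings of the ring's centre agreed to within about 0.5 mm. One early wrist view was about 7 mm off because the gripper hid part of the ring, so I did not use it.

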